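# Line up the bead pots by size on the display board

### The arm

A 6-joint arm with a two-finger parallel gripper is mounted at the origin on the work surface. World frame = base frame: x ahead of the robot, y to its left, z up, the work surface at z = 0. Lengths are in m, angles in rad, forces in N, time in s.
With the tool pointing down it reaches from about 0.275 to 0.725 m from the base axis. Payload 15.9 kg.
Tool frame: the origin (TCP) lies midway between the tips of the shut fingers; the grasp point (between the pads) lies 19 mm behind it; z points along the fingers, y is the line along which they close (so a half turn about z gives the same grasp; the last joint's range is limited). The gripper opens to 85 mm and grips with 20 to 120 N. Pads are 22 mm wide; open, the fingers measure 114 mm over their backs; the gripper's body (76 mm by 85 mm) begins 54 mm behind the grasp point. The pads swing forward as they close: fully open they stand 13 mm farther back than shut.
Start: joints at [-1.311, 0.213, -0.034, 1.323, 0, 1.571], TCP at [0.128, -0.483, 0.231] pointing down, gripper open.
Joint ranges: [-2.98, 2.98], [-0.74, 1.72], [-1.14, 1.35], [-2.1, 2.04], [-1.57, 1.44], [-3.14, 3.14]. Speed limits (rad/s): [1.89, 1.89, 2.39, 2.57, 3.14, 3.14].

### API

Orientations are given as a 3x3 rotation matrix whose columns are the frame's x, y, z axes.
In Python, from cell import manip gives the robot as it stands. The module is installed in compiled form; this text tells all that it offers.
- The arm moves only by the tool servo_tool, never from a script. Its argument "steps" is a list of rows, each an object with "hand": the opening, from 0 (shut) to 1 (fully open); "linear": the shift along the tool's x, y, z in units of 0.5 m (1.0 is 0.5 m), a list of three; "roll": the turn about the tool's z in units of 90 degrees (1.0 is 90 degrees). In form: [{"hand": hand, "linear": [dx, dy, dz], "roll": roll}, ...]. A call has 1 to 5 rows; each row is the pose to reach, as a shift and turn from the pose commanded when the call began, along the tool's axes at that moment; what a row does not reach only later rows make up. A row lasts 1/12 s, in which the tool goes at most 41.7 mm and 7.16 degrees, less where a joint would pass 70% of its speed; a pose out of reach is approached as far as the arm can. A call with a number of a shift or a turn outside -1 to 1 is refused whole. A call with a gripper value outside its range is refused whole. The fingers move at their own pace and stop on an object; "newtons" is the grip in N (left out, the last holds). Time passes only in rows, so rows that repeat a pose let the fingers close. It gives the time, the measured TCP pose, the force, the opening and the grip force at its end, in the units of the state.
- manip.sense(): the state, without advancing time (a new reading comes with each control period).
- manip.get_image(name): name is "side" or "top" or "wrist"; returns (picture, depth): 384x512x3 uint8, red, green, blue; 384x512 float32, m along the optical axis (not along the pixel's ray), 0 where there is no reading.
- manip.camera_model(name): a dict with "K" (3x3 intrinsics, pixels), "distortion" ([k1, k2, p1, p2, k3] as OpenCV has them; the pictures are not rectified), "rvec" (rotation vector, rad) and "tvec" (3), from world to camera coordinates, as OpenCV has them. Camera axes: x right, y down, z forward; pixel columns grow to the right and rows downward; lengths in m; the calibration is good to about 2 mm. A picture is of the moment at which its call begins: read the wrist's pose just before it. camera_model takes no time and is no camera call; for the wrist camera it gives the pose at the moment of the call.
- manip.finish_job(): hands the job in; it is judged then, once.
Trained networks look in the newest picture that a camera, given by its name, has taken for a name from the list of things; names that differ only in an ending like _2 or _b are one class to them, and where a whole thing is asked for, a point or a joint stands for the part that bears it (a point fixed in the world has none). Each returns a list of dicts, best first, with "confidence" (0 to 1); they miss things now and then, are a little off and sometimes report something else, mostly with a low value. They report only what shows in the picture. A call takes as long as a camera call.
- manip.silhouettes(camera, query): "region" (384x512 bool, what is visible of it) and "location" ([column, row] in pixels, amid what is visible of it).
The state is a dict: "t": time; "joints": joint angles; "joint_vel": joint speeds; "effort": joint torques, N m; "ee_pos": TCP position; "tcp_rot": TCP orientation; "force": force on the tool from outside, world axes, zero at the start; "moment": the same for the moment, N m; "finger_gap": opening from 0.0 (shut) to 1.0 (fully open); "gripper_force": force on a finger pad.
Only numpy, scipy, OpenCV 4.12 (cv2) and the standard library are available. Lean on these libraries where they do the work, as an engineer would, in place of code of your own. Each camera call takes 0.05 s, during which the arm holds its last target. There are 200 camera calls.

### The job

Set out the four blue bead pots on the wooden display board in order of size, one standing upright in the middle of each felt disc: the smallest (palest) next to the brass cone, then each bigger one in turn, so that the biggest (navy) ends up beside the black cone. Do not tip any pot over on the way, and leave the white bowl where it stands.

Things in the scene. Friction and masses are not known exactly. Their poses are not given: they have to be found in the camera images.
- pot_small: the smallest of four lidded ceramic bead pots: a closed pale sky blue cylinder with two thin white stripes, 32 mm across and 42 mm tall to the flat lid, with a 10 mm brass bead for a knob standing 8 mm above the lid; about 60 g; loose, upright on the desk. Origin: centre of its underside, z up; round, so yaw has no meaning.
- pot_medium: the second smallest of four lidded ceramic bead pots: a closed teal cylinder with two thin white stripes, 41 mm across and 51 mm tall to the flat lid, with a 10 mm brass bead for a knob standing 8 mm above the lid; about 100 g; loose, upright on the desk. Origin: centre of its underside, z up; round, so yaw has no meaning.
- pot_large: the second biggest of four lidded ceramic bead pots: a closed mid blue cylinder with two thin white stripes, 50 mm across and 60 mm tall to the flat lid, with a 10 mm brass bead for a knob standing 8 mm above the lid; about 140 g; loose, upright on the desk. Origin: centre of its underside, z up; round, so yaw has no meaning.
- pot_biggest: the biggest of four lidded ceramic bead pots: a closed dark navy cylinder with two thin white stripes, 59 mm across and 69 mm tall to the flat lid, with a 10 mm brass bead for a knob standing 8 mm above the lid; about 180 g; loose, upright on the desk. Origin: centre of its underside, z up; round, so yaw has no meaning.
- disc_1: a cream felt disc, 68 mm across and 2 mm thick, fixed on a brown wooden display board (460 x 90 mm, 12 mm thick) that lies roughly crosswise in front of the robot. Origin: centre of the disc's underside, on the board's top (12 mm above the desk), so a pot's underside rests 2 mm above this origin. Discs 1 to 4 follow one another in a straight row 80 mm apart, from the robot's left (+y) to its right; this is number 1. The disc's y axis runs along the row.
- disc_2: a cream felt disc, 68 mm across and 2 mm thick, fixed on a brown wooden display board (460 x 90 mm, 12 mm thick) that lies roughly crosswise in front of the robot. Origin: centre of the disc's underside, on the board's top (12 mm above the desk), so a pot's underside rests 2 mm above this origin. Discs 1 to 4 follow one another in a straight row 80 mm apart, from the robot's left (+y) to its right; this is number 2. The disc's y axis runs along the row.
- disc_3: a cream felt disc, 68 mm across and 2 mm thick, fixed on a brown wooden display board (460 x 90 mm, 12 mm thick) that lies roughly crosswise in front of the robot. Origin: centre of the disc's underside, on the board's top (12 mm above the desk), so a pot's underside rests 2 mm above this origin. Discs 1 to 4 follow one another in a straight row 80 mm apart, from the robot's left (+y) to its right; this is number 3. The disc's y axis runs along the row.
- disc_4: a cream felt disc, 68 mm across and 2 mm thick, fixed on a brown wooden display board (460 x 90 mm, 12 mm thick) that lies roughly crosswise in front of the robot. Origin: centre of the disc's underside, on the board's top (12 mm above the desk), so a pot's underside rests 2 mm above this origin. Discs 1 to 4 follow one another in a straight row 80 mm apart, from the robot's left (+y) to its right; this is number 4. The disc's y axis runs along the row.
- brass_cone: a brass ring-holder cone, 32 mm across and 47 mm tall, fixed on the board at one end of the row, 85 mm beyond the last disc on that end; a black cone of the same shape stands at the other end. Which end has the brass one changes from start to start. Origin: centre of its underside.
- white_bowl: an open white glass bowl, 100 mm across and 55 mm tall, 300 g, loose on the desk among the pots; it stays where it is. Origin: centre of its underside. (A small black spool of copper wire, 40 mm across and 26 mm tall, also stands among the pots.)

How it is judged:
By the outcome, as a careful person would: the job done as asked, in the order asked, and still so for the second after the job is handed in, with the robot touching nothing.
It also fails if it takes over 122 s, if anything falls off the work surface, if the arm or the gripper's body presses on something with over 40 N, if the wrist force passes 120 N, or if a joint passes its speed limit or range.

## Working session

There is one attempt and no reset: what is moved stays moved. The work goes in short steps, Python scripts to look and compute and a tool call to move; the robot and the scene stay as the last step left them, time stands still between calls to the robot, and variables do not carry over. Pictures are saved under pics/ and viewed, at most 14 in all, crops included, and the job is handed in when it is done.

Besides the shell and the picture viewer there is one more tool, called after "Emit:" as name([rows], argument=value, ...), one row to a line, values as JSON. servo_tool: Moves the arm, as the interface text tells. Its arguments: {"type":"object","properties":{"steps":{"type":"array"},"newtons":{"type":"number"}},"required":["steps"]}

```bash
mkdir -p pics; cat > h.py <<'E'
import numpy as np, cv2
from cell import manip
def world(cam,d,m,mask):
    K=np.array(m["K"],float);D=np.array(m["distortion"],float)
    R=cv2.Rodrigues(np.array(m["rvec"],float))[0];t=np.array(m["tvec"],float).ravel()
    v,u=np.nonzero(mask&(d>0))
    n=cv2.undistortPoints(np.stack([u,v],1).astype(float)[:,None],K,D)[:,0]
    z=d[v,u].astype(float)
    P=np.c_[n*z[:,None],z]
    return (P-t)@R
def save(name,im): cv2.imwrite("pics/"+name,im[:,:,::-1])
E
python3 - <<'E'
from h import *
for c in ["top","side"]:
    im,d=manip.get_image(c);save(c+"0.png",im)
    m=manip.camera_model(c)
    for q in ["pot_small","pot_medium","pot_large","pot_biggest","disc_1","brass_cone","white_bowl"]:
        for r in manip.silhouettes(c,q)[:5]:
            P=world(c,d,m,r["region"])
            if len(P)<5: continue
            top=P[P[:,2]>np.percentile(P[:,2],90)-.008]
            print(c,q,round(r["confidence"],2),np.round(r["location"]),len(P),"med",np.round(np.median(P,0),3),"mid",np.round((P.min(0)+P.max(0))/2,3),"top",np.round((top.min(0)+top.max(0))/2,3))
s=manip.sense();print({k:np.round(s[k],3).tolist() for k in s})
E
```

```text
top pot_small 0.6 [133. 226.] 146 med [0.463 0.338 0.042] mid [0.468 0.349 0.027] top [0.463 0.342 0.046]
top pot_small 0.34 [242. 174.] 354 med [0.625 0.025 0.015] mid [0.625 0.024 0.016] top [0.625 0.024 0.016]
top pot_medium 0.57 [276. 229.] 190 med [ 0.454 -0.066  0.052] mid [ 0.455 -0.068  0.03 ] top [ 0.456 -0.066  0.054]
top pot_large 0.66 [225. 229.] 278 med [0.454 0.073 0.061] mid [0.456 0.072 0.036] top [0.458 0.073 0.064]
top pot_biggest 0.66 [174. 234.] 438 med [0.438 0.211 0.069] mid [0.445 0.223 0.038] top [0.44  0.216 0.072]
top disc_1 0.8 [242. 173.] 368 med [0.625 0.025 0.015] mid [0.625 0.025 0.016] top [0.625 0.025 0.016]
top disc_1 0.71 [215. 184.] 383 med [0.61  0.102 0.015] mid [0.611 0.101 0.015] top [0.611 0.101 0.015]
top disc_1 0.67 [269. 168.] 362 med [ 0.641 -0.054  0.015] mid [ 0.642 -0.053  0.016] top [ 0.642 -0.053  0.016]
top disc_1 0.33 [136. 225.] 131 med [0.463 0.337 0.042] mid [0.463 0.342 0.028] top [0.463 0.342 0.046]
top white_bowl 0.67 [377. 236.] 961 med [ 0.439 -0.366  0.025] mid [ 0.437 -0.353  0.032] top [ 0.437 -0.353  0.055]
side pot_smal
[... 1031 characters left out ...]
 [0.59  0.193 0.027] mid [0.594 0.189 0.036] top [0.594 0.189 0.051]
side white_bowl 0.92 [367. 120.] 811 med [ 0.435 -0.375  0.04 ] mid [ 0.435 -0.403  0.029] top [ 0.435 -0.353  0.052]
side white_bowl 0.68 [322. 182.] 449 med [ 0.454 -0.052  0.04 ] mid [ 0.466 -0.096  0.03 ] top [ 0.457 -0.065  0.052]
{'t': 0.8, 'joints': [-1.311, 0.213, -0.034, 1.323, 0.0, 1.571], 'joint_vel': [-0.001, -0.002, -0.001, -0.0, -0.0, 0.001], 'effort': [0.003, -68.591, 48.732, 0.002, 0.0, -0.0], 'ee_pos': [0.128, -0.483, 0.231], 'tcp_rot': [[0.966, 0.257, 0.0], [0.257, -0.966, -0.0], [0.0, 0.0, -1.0]], 'force': [0.426, -0.391, 0.619], 'moment': [-0.003, -0.018, 0.01], 'gripper_force': 0.0, 'finger_gap': 1.002}
```

View pics/top0.png

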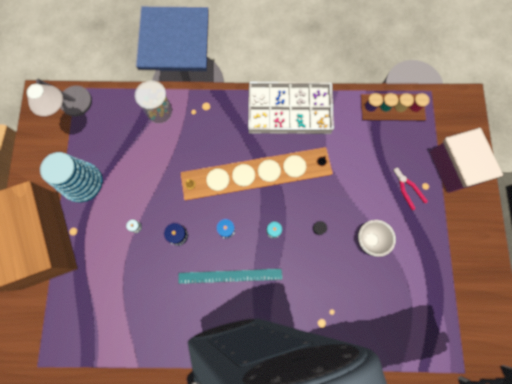

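View pics/side0.png

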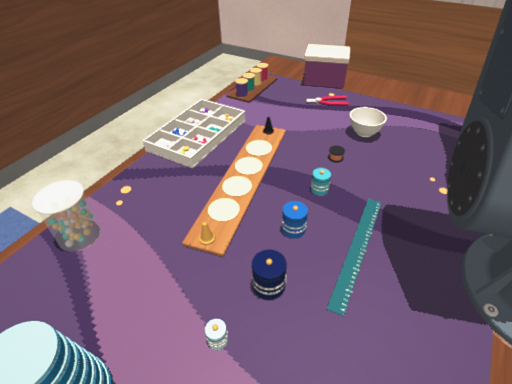

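The brass cone is at the left (+y) end, around (190,184) in the top view, and the black cone is at (322,160). So disc_1 takes small, disc_2 medium, disc_3 large and disc_4 biggest. The pots stand at (133,226) small, (175,234) biggest, (226,229) large and (275,229) medium. I'll grip across the row, with the tool y axis at 11°.

```bash
cat > plan.py <<'E'
import sys, numpy as np
from cell import manip
# usage: plan.py x,y,z,yawdeg ... (absolute waypoints) -> linear/roll per waypoint, each from the previous
s=manip.sense();p=np.array(s["ee_pos"]);R=np.array(s["tcp_rot"]);a=np.degrees(np.arctan2(R[1,0],R[0,0]))
print("at",s["t"],p.round(4),round(a,2))
for w in sys.argv[1:]:
    x,y,z,b=map(float,w.split(","))
    c,t=np.cos(np.radians(a)),np.sin(np.radians(a))
    d=np.array([x,y,z])-p
    print(w,np.round([(c*d[0]+t*d[1])/.5,(t*d[0]-c*d[1])/.5,-d[2]/.5],4),"roll",round((a-b)/90,4),"mm",round(1000*np.linalg.norm(d)))
    p=np.array([x,y,z]);a=b
E
python3 plan.py .26,-.36,.22,44 .40,-.22,.2,73 .455,-.066,.16,101 .455,-.066,.08,101
```

```text
at 0.8 [ 0.1284 -0.4832  0.2313] 14.88
.26,-.36,.22,44 [ 0.3176 -0.1705  0.0226] roll -0.3235 mm 181
.40,-.22,.2,73 [ 0.3959 -0.0069  0.04  ] roll -0.3222 mm 199
.455,-.066,.16,101 [0.3267 0.0151 0.08  ] roll -0.3111 mm 168
.455,-.066,.08,101 [0.   0.   0.16] roll 0.0 mm 80
```

Emit:
servo_tool([
  {"hand":1,"linear":[0.318,-0.17,0.02],"roll":-0.323},
  {"hand":1,"linear":[0.318,-0.17,0.02],"roll":-0.323},
  {"hand":1,"linear":[0.318,-0.17,0.02],"roll":-0.323},
  {"hand":1,"linear":[0.318,-0.17,0.02],"roll":-0.323},
  {"hand":1,"linear":[0.318,-0.17,0.02],"roll":-0.323},
], newtons=30)

```text
t: 1.22
ee_pos: [0.2627, -0.3571, 0.2212]
tcp_rot: [[0.712, 0.702, 0.001], [0.702, -0.712, 0.001], [0.001, 0.0, -1.0]]
force: [-1.2, -1.4, -0.4]
finger_gap: 0.997
gripper_force: 0.0
```

Emit:
servo_tool([
  {"hand":1,"linear":[0.396,-0.007,0.04],"roll":-0.322},
  {"hand":1,"linear":[0.396,-0.007,0.04],"roll":-0.322},
  {"hand":1,"linear":[0.396,-0.007,0.04],"roll":-0.322},
  {"hand":1,"linear":[0.396,-0.007,0.04],"roll":-0.322},
  {"hand":1,"linear":[0.396,-0.007,0.04],"roll":-0.322},
])

```text
t: 1.63
ee_pos: [0.4019, -0.218, 0.2012]
tcp_rot: [[0.285, 0.959, 0.0], [0.959, -0.285, 0.0], [0.0, 0.0, -1.0]]
force: [-0.1, -0.7, 0.1]
finger_gap: 1.001
gripper_force: 0.0
```

Emit:
servo_tool([
  {"hand":1,"linear":[0.327,0.015,0.08],"roll":-0.311},
  {"hand":1,"linear":[0.327,0.015,0.08],"roll":-0.311},
  {"hand":1,"linear":[0.327,0.015,0.08],"roll":-0.311},
  {"hand":1,"linear":[0.327,0.015,0.08],"roll":-0.311},
  {"hand":1,"linear":[0.327,0.015,0.08],"roll":-0.311},
])

```text
t: 2.05
ee_pos: [0.4563, -0.0607, 0.1598]
tcp_rot: [[-0.202, 0.979, -0.001], [0.979, 0.202, 0.002], [0.002, -0.001, -1.0]]
force: [-0.5, -0.4, -0.2]
finger_gap: 1.002
gripper_force: 0.0
```

```bash
cat > wr.py <<'E'
import sys
from h import *
q,H=sys.argv[1],float(sys.argv[2])   # query, top height
cam=sys.argv[3] if len(sys.argv)>3 else "wrist"
m=manip.camera_model(cam);im,d=manip.get_image(cam);save(f"{cam}_{q}_{manip.sense()['t']:.1f}.png",im)
for r in manip.silhouettes(cam,q)[:4]:
    P=world(cam,d,m,r["region"]);T=P[abs(P[:,2]-H)<.004]
    if len(T)<20: continue
    (c,rad)=cv2.minEnclosingCircle(T[:,:2].astype(np.float32))
    print(q,round(r["confidence"],2),np.round(r["location"]),len(T),"circle",np.round(c,4),round(rad,4),"mean",T.mean(0).round(4))
E
python3 wr.py pot_medium .051; python3 plan.py .455,-.066,.16,101
```

```text
pot_medium 0.77 [256. 190.] 1303 circle [ 0.4573 -0.0656] 0.0205 mean [ 0.4566 -0.0647  0.0502]
at 2.15 [ 0.4556 -0.0647  0.1609] 101.1
.455,-.066,.16,101 [-0.0024 -0.0016  0.0019] roll 0.0011 mm 2
```

Emit:
servo_tool([
  {"hand":1,"linear":[-0.002,0.003,0.08],"roll":0},
  {"hand":1,"linear":[-0.002,0.003,0.16],"roll":0},
  {"hand":1,"linear":[-0.002,0.003,0.23],"roll":0},
  {"hand":1,"linear":[-0.002,0.003,0.28],"roll":0},
  {"hand":1,"linear":[-0.002,0.003,0.292],"roll":0},
])

```text
t: 2.57
ee_pos: [0.4545, -0.0678, 0.0122]
tcp_rot: [[-0.187, 0.982, -0.005], [0.982, 0.187, 0.0], [0.001, -0.005, -1.0]]
force: [-1.7, 0.2, -0.4]
finger_gap: 1.002
gripper_force: 0.0
```

Emit:
servo_tool([
  {"hand":0,"linear":[0,0,0],"roll":0},
  {"hand":0,"linear":[0,0,0],"roll":0},
  {"hand":0,"linear":[0,0,0],"roll":0},
  {"hand":0,"linear":[0,0,0],"roll":0},
  {"hand":0,"linear":[0,0,0],"roll":0},
])

```text
t: 2.98
ee_pos: [0.4585, -0.0673, 0.0171]
tcp_rot: [[-0.189, 0.982, 0.003], [0.982, 0.189, -0.001], [-0.001, 0.003, -1.0]]
force: [-2.7, -2.0, 12.4]
finger_gap: 0.469
gripper_force: 28.9
```

Emit:
servo_tool([
  {"hand":0,"linear":[0,0,0],"roll":0},
  {"hand":0,"linear":[0,0,0],"roll":0},
  {"hand":0,"linear":[0,0,0],"roll":0},
  {"hand":0,"linear":[0,0,0],"roll":0},
  {"hand":0,"linear":[0,0,0],"roll":0},
])

```text
t: 3.4
ee_pos: [0.4585, -0.0673, 0.0171]
tcp_rot: [[-0.189, 0.982, 0.003], [0.982, 0.189, -0.001], [-0.001, 0.003, -1.0]]
force: [-2.6, -2.3, 10.9]
finger_gap: 0.473
gripper_force: 28.9
```

Emit:
servo_tool([
  {"hand":0,"linear":[0,0,-0.03],"roll":0},
  {"hand":0,"linear":[0,0,-0.1],"roll":0},
  {"hand":0,"linear":[0,0,-0.18],"roll":0},
  {"hand":0,"linear":[0,0,-0.25],"roll":0},
  {"hand":0,"linear":[0,0,-0.28],"roll":0},
])

```text
t: 3.82
ee_pos: [0.4591, -0.0672, 0.161]
tcp_rot: [[-0.189, 0.982, 0.007], [0.982, 0.189, -0.001], [-0.002, 0.006, -1.0]]
force: [1.5, -1.0, -0.6]
finger_gap: 0.468
gripper_force: 31.2
```

```bash
python3 wr.py pot_medium 0.185; python3 plan.py .625,.024,.154,101; ls pics
```

```text
pot_medium 0.89 [259. 261.] 563 circle [ 0.4599 -0.0657] 0.0222 mean [ 0.4556 -0.0489  0.1854]
at 3.9167 [ 0.4594 -0.0672  0.1593] 100.92
.625,.024,.154,101 [0.1163 0.3599 0.0106] roll -0.0008 mm 189
side0.png
top0.png
wrist_pot_medium_2.1.png
wrist_pot_medium_3.9.png
```

Emit:
servo_tool([
  {"hand":0,"linear":[0.022,0.07,0],"roll":0},
  {"hand":0,"linear":[0.046,0.145,0],"roll":0},
  {"hand":0,"linear":[0.07,0.22,0],"roll":0},
  {"hand":0,"linear":[0.095,0.3,0],"roll":0},
  {"hand":0,"linear":[0.113,0.359,0],"roll":0},
])

```text
t: 4.33
ee_pos: [0.6245, 0.0243, 0.1543]
tcp_rot: [[-0.19, 0.982, -0.0], [0.982, 0.19, 0.0], [0.0, -0.0, -1.0]]
force: [0.7, -0.4, -0.2]
finger_gap: 0.469
gripper_force: 31.2
```

Emit:
servo_tool([
  {"hand":0,"linear":[0,0,0.05],"roll":0},
  {"hand":0,"linear":[0,0,0.1],"roll":0},
  {"hand":0,"linear":[0,0,0.15],"roll":0},
  {"hand":0,"linear":[0,0,0.19],"roll":0},
  {"hand":0,"linear":[0,0,0.2],"roll":0},
])

```text
t: 4.75
ee_pos: [0.6203, 0.0226, 0.0513]
tcp_rot: [[-0.19, 0.982, -0.005], [0.982, 0.19, -0.0], [0.001, -0.005, -1.0]]
force: [-0.2, 0.3, -1.6]
finger_gap: 0.472
gripper_force: 31.3
```

```bash
python3 plan.py .625,.0225,.032,101; python3 wr.py disc_1 .014; ls pics
```

```text
at 4.75 [0.6203 0.0226 0.0513] 100.93
.625,.0225,.032,101 [-0.002   0.0092  0.0385] roll -0.0008 mm 20
disc_1 0.73 [266.  95.] 10146 circle [0.6111 0.1041] 0.0345 mean [0.6111 0.1051 0.0132]
disc_1 0.69 [273. 196.] 3414 circle [0.6259 0.0258] 0.0342 mean [0.627  0.0401 0.0132]
disc_1 0.68 [270. 321.] 1810 circle [ 0.6409 -0.0558] 0.0331 mean [ 0.6431 -0.0585  0.0134]
side0.png
top0.png
wrist_disc_1_4.8.png
wrist_pot_medium_2.1.png
wrist_pot_medium_3.9.png
```

```bash
python3 plan.py .6256,.0234,.032,101
```

```text
at 4.85 [0.6217 0.0226 0.0543] 100.92
.6256,.0234,.032,101 [0.0002 0.0079 0.0445] roll -0.0009 mm 23
```

Emit:
servo_tool([
  {"hand":0,"linear":[0,0,0.02],"roll":0},
  {"hand":0,"linear":[0,0,0.035],"roll":0},
  {"hand":0,"linear":[0,0,0.035],"roll":0},
  {"hand":0,"linear":[0,0,0.035],"roll":0},
  {"hand":0,"linear":[0,0,0.035],"roll":0},
])

```text
t: 5.27
ee_pos: [0.623, 0.0226, 0.0383]
tcp_rot: [[-0.19, 0.982, 0.001], [0.982, 0.19, 0.0], [-0.0, 0.001, -1.0]]
force: [-0.1, -0.0, -1.7]
finger_gap: 0.468
gripper_force: 31.3
```

```bash
python3 plan.py .6256,.0234,.032,101
```

```text
at 5.2667 [0.623  0.0226 0.0383] 100.92
.6256,.0234,.032,101 [0.0005 0.0054 0.0127] roll -0.0008 mm 7
```

Emit:
servo_tool([
  {"hand":0,"linear":[0.001,0.005,0.006],"roll":0},
  {"hand":0,"linear":[0.001,0.005,0.012],"roll":0},
  {"hand":0,"linear":[0.001,0.005,0.013],"roll":0},
  {"hand":0,"linear":[0.001,0.005,0.013],"roll":0},
  {"hand":0,"linear":[0.001,0.005,0.013],"roll":0},
])

```text
t: 5.68
ee_pos: [0.625, 0.0236, 0.0313]
tcp_rot: [[-0.19, 0.982, -0.0], [0.982, 0.19, -0.0], [-0.0, -0.0, -1.0]]
force: [-0.5, -0.6, -1.5]
finger_gap: 0.469
gripper_force: 31.3
```

Emit:
servo_tool([
  {"hand":0.55,"linear":[0,0,0],"roll":0},
  {"hand":0.7,"linear":[0,0,0],"roll":0},
  {"hand":0.8,"linear":[0,0,0],"roll":0},
  {"hand":0.8,"linear":[0,0,0],"roll":0},
  {"hand":0.8,"linear":[0,0,0],"roll":0},
])

```text
t: 6.1
ee_pos: [0.6251, 0.0236, 0.0313]
tcp_rot: [[-0.19, 0.982, -0.0], [0.982, 0.19, 0.0], [0.0, -0.0, -1.0]]
force: [-0.2, 0.2, -1.1]
finger_gap: 0.802
gripper_force: 0.0
```

Emit:
servo_tool([
  {"hand":0.8,"linear":[0,0,-0.04],"roll":0},
  {"hand":0.8,"linear":[0,0,-0.1],"roll":0},
  {"hand":0.8,"linear":[0,0,-0.17],"roll":0},
  {"hand":0.8,"linear":[0,0,-0.24],"roll":0},
  {"hand":0.8,"linear":[0,0,-0.25],"roll":0},
])

```text
t: 6.52
ee_pos: [0.6274, 0.0237, 0.1626]
tcp_rot: [[-0.19, 0.982, 0.008], [0.982, 0.19, 0.0], [-0.001, 0.008, -1.0]]
force: [1.2, -0.1, -0.4]
finger_gap: 0.799
gripper_force: 0.0
```

```bash
python3 wr.py pot_medium .065;python3 wr.py disc_1 .014; python3 plan.py .4575,.074,.16,101
```

```text
pot_medium 0.78 [257. 182.] 1460 circle [0.6252 0.0255] 0.0205 mean [0.6249 0.0266 0.0643]
disc_1 0.82 [256. 100.] 3998 circle [0.6117 0.103 ] 0.0345 mean [0.6115 0.104  0.0131]
disc_1 0.74 [259. 245.] 2490 circle [ 0.6426 -0.0541] 0.0349 mean [ 0.6421 -0.0524  0.0134]
disc_1 0.6 [254. 306.] 1929 circle [ 0.657  -0.1319] 0.0341 mean [ 0.6565 -0.1305  0.0135]
disc_1 0.56 [264. 160.] 1322 circle [0.6274 0.0249] 0.0344 mean [0.6273 0.0376 0.0132]
at 6.7167 [0.6247 0.0236 0.1552] 100.93
.4575,.074,.16,101 [ 0.1623 -0.3092 -0.0096] roll -0.0008 mm 175
```

Emit:
servo_tool([
  {"hand":1,"linear":[0.035,-0.065,0],"roll":0},
  {"hand":1,"linear":[0.07,-0.13,0],"roll":0},
  {"hand":1,"linear":[0.11,-0.2,0],"roll":0},
  {"hand":1,"linear":[0.145,-0.27,0],"roll":0},
  {"hand":1,"linear":[0.162,-0.309,0],"roll":0},
])

```text
t: 7.13
ee_pos: [0.4534, 0.0743, 0.1544]
tcp_rot: [[-0.19, 0.982, -0.004], [0.982, 0.19, -0.0], [0.0, -0.004, -1.0]]
force: [-0.0, 0.5, 0.9]
finger_gap: 0.999
gripper_force: 0.0
```

Emit:
servo_tool([
  {"hand":1,"linear":[0,0,0],"roll":0},
  {"hand":1,"linear":[0,0,0],"roll":0},
])

```text
t: 7.3
ee_pos: [0.4568, 0.074, 0.1554]
tcp_rot: [[-0.19, 0.982, -0.001], [0.982, 0.19, -0.0], [0.0, -0.001, -1.0]]
force: [-0.0, 0.4, 0.6]
finger_gap: 0.997
gripper_force: 0.0
```

```bash
python3 wr.py pot_large .060; python3 plan.py .4575,.074,.018,101
```

```text
pot_large 0.82 [256. 190.] 2253 circle [0.458  0.0741] 0.0251 mean [0.458  0.0752 0.0592]
at 7.4 [0.4584 0.0737 0.1556] 100.92
.4575,.074,.018,101 [ 0.0009 -0.0016  0.2752] roll -0.0009 mm 138
```

Emit:
servo_tool([
  {"hand":1,"linear":[0.001,-0.001,0.08],"roll":0},
  {"hand":1,"linear":[0.001,-0.001,0.15],"roll":0},
  {"hand":1,"linear":[0.001,-0.001,0.22],"roll":0},
  {"hand":1,"linear":[0.001,-0.001,0.265],"roll":0},
  {"hand":1,"linear":[0.001,-0.001,0.275],"roll":0},
])

```text
t: 7.82
ee_pos: [0.4554, 0.0735, 0.0147]
tcp_rot: [[-0.189, 0.982, -0.006], [0.982, 0.189, -0.001], [0.0, -0.006, -1.0]]
force: [-0.8, 0.5, -0.7]
finger_gap: 1.002
gripper_force: 0.0
```

Emit:
servo_tool([
  {"hand":1,"linear":[0,0,0],"roll":0},
  {"hand":0,"linear":[0,0,0],"roll":0},
  {"hand":0,"linear":[0,0,0],"roll":0},
  {"hand":0,"linear":[0,0,0],"roll":0},
  {"hand":0,"linear":[0,0,0],"roll":0},
])

```text
t: 8.23
ee_pos: [0.4587, 0.0744, 0.0203]
tcp_rot: [[-0.19, 0.982, 0.003], [0.982, 0.19, 0.0], [-0.0, 0.003, -1.0]]
force: [0.6, -1.2, 8.8]
finger_gap: 0.578
gripper_force: 29.6
```

Emit:
servo_tool([
  {"hand":0,"linear":[0,0,0],"roll":0},
  {"hand":0,"linear":[0,0,0],"roll":0},
  {"hand":0,"linear":[0,0,0],"roll":0},
])

```text
t: 8.48
ee_pos: [0.4587, 0.0744, 0.0203]
tcp_rot: [[-0.19, 0.982, 0.003], [0.982, 0.19, 0.0], [-0.0, 0.003, -1.0]]
force: [-1.1, -0.0, 7.6]
finger_gap: 0.573
gripper_force: 29.6
```

Emit:
servo_tool([
  {"hand":0,"linear":[0,0,-0.03],"roll":0},
  {"hand":0,"linear":[0,0,-0.1],"roll":0},
  {"hand":0,"linear":[0,0,-0.18],"roll":0},
  {"hand":0,"linear":[0,0,-0.25],"roll":0},
  {"hand":0,"linear":[0,0,-0.28],"roll":0},
])

```text
t: 8.9
ee_pos: [0.4592, 0.0745, 0.1642]
tcp_rot: [[-0.19, 0.982, 0.006], [0.982, 0.19, 0.001], [-0.0, 0.007, -1.0]]
force: [1.0, -0.2, 0.3]
finger_gap: 0.578
gripper_force: 31.9
```

Emit:
servo_tool([
  {"hand":0,"linear":[0,0,0],"roll":0},
  {"hand":0,"linear":[0,0,0],"roll":0},
])

```text
t: 9.07
ee_pos: [0.4582, 0.0743, 0.1598]
tcp_rot: [[-0.19, 0.982, 0.003], [0.982, 0.19, 0.0], [-0.0, 0.003, -1.0]]
force: [0.4, 0.3, -1.4]
finger_gap: 0.576
gripper_force: 31.9
```

```bash
python3 wr.py pot_large .195; python3 plan.py .642,-.054,.155,101
```

```text
pot_large 0.69 [253. 269.] 5971 circle [0.4579 0.0747] 0.0252 mean [0.4566 0.0786 0.198 ]
at 9.1667 [0.4569 0.0742 0.158 ] 100.93
.642,-.054,.155,101 [-0.3218  0.3148  0.0061] roll -0.0008 mm 225
```

Emit:
servo_tool([
  {"hand":0,"linear":[-0.04,0.04,0],"roll":0},
  {"hand":0,"linear":[-0.09,0.09,0],"roll":0},
  {"hand":0,"linear":[-0.145,0.14,0],"roll":0},
  {"hand":0,"linear":[-0.2,0.195,0],"roll":0},
  {"hand":0,"linear":[-0.25,0.245,0],"roll":0},
])

```text
t: 9.58
ee_pos: [0.6021, -0.0267, 0.1571]
tcp_rot: [[-0.189, 0.982, -0.002], [0.982, 0.189, -0.0], [0.0, -0.002, -1.0]]
force: [0.8, 0.5, -0.2]
finger_gap: 0.572
gripper_force: 31.9
```

Emit:
servo_tool([
  {"hand":0,"linear":[-0.04,0.04,0],"roll":0},
  {"hand":0,"linear":[-0.07,0.07,0],"roll":0},
  {"hand":0,"linear":[-0.072,0.07,0.06],"roll":0},
  {"hand":0,"linear":[-0.072,0.07,0.12],"roll":0},
  {"hand":0,"linear":[-0.072,0.07,0.16],"roll":0},
])

```text
t: 10.0
ee_pos: [0.641, -0.0542, 0.0743]
tcp_rot: [[-0.189, 0.982, -0.004], [0.982, 0.189, 0.0], [0.001, -0.004, -1.0]]
force: [-1.8, -0.2, -1.5]
finger_gap: 0.572
gripper_force: 31.9
```

Emit:
servo_tool([
  {"hand":0,"linear":[0,0,0.03],"roll":0},
  {"hand":0,"linear":[0,0,0.05],"roll":0},
  {"hand":0,"linear":[0,0,0.05],"roll":0},
  {"hand":0,"linear":[0,0,0.05],"roll":0},
  {"hand":0,"linear":[0,0,0.05],"roll":0},
])

```text
t: 10.42
ee_pos: [0.6431, -0.054, 0.0546]
tcp_rot: [[-0.19, 0.982, 0.001], [0.982, 0.19, -0.0], [-0.0, 0.001, -1.0]]
force: [0.0, -0.1, -0.4]
finger_gap: 0.574
gripper_force: 31.9
```

```bash
python3 plan.py .642,-.054,.035,101
```

```text
at 10.4167 [ 0.6431 -0.054   0.0546] 100.93
.642,-.054,.035,101 [ 0.0004 -0.0021  0.0393] roll -0.0008 mm 20
```

Next: lower, release, rise, then move towards the biggest pot.

Emit:
servo_tool([
  {"hand":0,"linear":[0,-0.002,0.02],"roll":0},
  {"hand":0,"linear":[0,-0.002,0.034],"roll":0},
  {"hand":0,"linear":[0,-0.002,0.039],"roll":0},
  {"hand":0,"linear":[0,-0.002,0.039],"roll":0},
  {"hand":0,"linear":[0,-0.002,0.039],"roll":0},
])

```text
t: 10.83
ee_pos: [0.6415, -0.0542, 0.0342]
tcp_rot: [[-0.19, 0.982, -0.0], [0.982, 0.19, -0.0], [-0.0, -0.0, -1.0]]
force: [-1.5, 0.6, 1.6]
finger_gap: 0.577
gripper_force: 32.1
```

Emit:
servo_tool([
  {"hand":0.65,"linear":[0,0,0],"roll":0},
  {"hand":0.8,"linear":[0,0,0],"roll":0},
  {"hand":0.85,"linear":[0,0,0],"roll":0},
  {"hand":0.85,"linear":[0,0,0],"roll":0},
  {"hand":0.85,"linear":[0,0,0],"roll":0},
])

```text
t: 11.25
ee_pos: [0.6416, -0.0542, 0.0342]
tcp_rot: [[-0.19, 0.982, -0.0], [0.982, 0.19, 0.0], [0.0, -0.0, -1.0]]
force: [-0.1, 0.1, 0.5]
finger_gap: 0.85
gripper_force: 0.0
```

Emit:
servo_tool([
  {"hand":0.85,"linear":[0,0,-0.04],"roll":0},
  {"hand":0.85,"linear":[0,0,-0.1],"roll":0},
  {"hand":0.85,"linear":[0,0,-0.17],"roll":0},
  {"hand":0.85,"linear":[0,0,-0.24],"roll":0},
  {"hand":0.85,"linear":[0,0,-0.26],"roll":0},
])

```text
t: 11.67
ee_pos: [0.6434, -0.0543, 0.1699]
tcp_rot: [[-0.19, 0.982, 0.006], [0.982, 0.19, -0.0], [-0.002, 0.006, -1.0]]
force: [1.3, 1.0, 1.2]
finger_gap: 0.851
gripper_force: 0.0
```

```bash
python3 wr.py pot_large .074;python3 wr.py pot_medium .065; python3 wr.py disc_1 .014; python3 plan.py .44,.216,.165,101
```

```text
pot_large 0.78 [251. 189.] 2165 circle [ 0.6422 -0.0537] 0.0249 mean [ 0.6417 -0.0528  0.0732]
pot_medium 0.85 [254.  94.] 1748 circle [0.6245 0.0257] 0.02 mean [0.6247 0.0258 0.0641]
disc_1 0.89 [275. 104.] 1878 circle [0.6262 0.0247] 0.0346 mean [0.6287 0.0249 0.0131]
disc_1 0.89 [263. 156.] 897 circle [ 0.6428 -0.0531] 0.0342 mean [ 0.6405 -0.0363  0.0132]
disc_1 0.84 [254.  18.] 2862 circle [0.6116 0.1021] 0.0333 mean [0.6132 0.0931 0.0131]
disc_1 0.81 [253. 246.] 2397 circle [ 0.6577 -0.1335] 0.0355 mean [ 0.6569 -0.1321  0.0134]
at 11.9667 [ 0.6409 -0.0541  0.1627] 100.93
.44,.216,.165,101 [ 0.6066 -0.2921 -0.0046] roll -0.0008 mm 337
```

Emit:
servo_tool([
  {"hand":1,"linear":[0.05,-0.025,0],"roll":0},
  {"hand":1,"linear":[0.12,-0.058,0],"roll":0},
  {"hand":1,"linear":[0.19,-0.092,0],"roll":0},
  {"hand":1,"linear":[0.26,-0.125,0],"roll":0},
  {"hand":1,"linear":[0.33,-0.16,0],"roll":0},
])

```text
t: 12.38
ee_pos: [0.5299, 0.0936, 0.1629]
tcp_rot: [[-0.189, 0.982, -0.002], [0.982, 0.189, -0.0], [0.0, -0.002, -1.0]]
force: [0.4, 0.2, 0.2]
finger_gap: 1.005
gripper_force: 0.0
```

Emit:
servo_tool([
  {"hand":1,"linear":[0.07,-0.034,0],"roll":0},
  {"hand":1,"linear":[0.14,-0.067,0],"roll":0},
  {"hand":1,"linear":[0.21,-0.1,0],"roll":0},
  {"hand":1,"linear":[0.26,-0.125,0],"roll":0},
  {"hand":1,"linear":[0.277,-0.132,0],"roll":0},
])

```text
t: 12.8
ee_pos: [0.4378, 0.2183, 0.1633]
tcp_rot: [[-0.192, 0.981, -0.002], [0.981, 0.192, -0.0], [0.0, -0.002, -1.0]]
force: [0.4, 0.1, 0.3]
finger_gap: 1.001
gripper_force: 0.0
```

Emit:
servo_tool([
  {"hand":1,"linear":[0,0,0],"roll":0},
  {"hand":1,"linear":[0,0,0],"roll":0},
  {"hand":1,"linear":[0,0,0],"roll":0},
])

```text
t: 13.05
ee_pos: [0.4412, 0.2153, 0.1638]
tcp_rot: [[-0.189, 0.982, -0.001], [0.982, 0.189, -0.001], [-0.0, -0.001, -1.0]]
force: [0.4, -0.2, -0.3]
finger_gap: 1.005
gripper_force: 0.0
```

```bash
python3 wr.py pot_biggest .069; python3 plan.py .44,.216,.022,101
```

```text
pot_biggest 0.89 [257. 188.] 3189 circle [0.4403 0.2167] 0.0294 mean [0.4403 0.2178 0.0682]
at 13.15 [0.4413 0.2152 0.164 ] 100.84
.44,.216,.022,101 [ 0.002  -0.0023  0.284 ] roll -0.0018 mm 142
```

Emit:
servo_tool([
  {"hand":1,"linear":[0.003,-0.002,0.08],"roll":0},
  {"hand":1,"linear":[0.003,-0.002,0.15],"roll":0},
  {"hand":1,"linear":[0.003,-0.002,0.22],"roll":0},
  {"hand":1,"linear":[0.003,-0.002,0.27],"roll":0},
  {"hand":1,"linear":[0.003,-0.002,0.283],"roll":0},
])

```text
t: 13.57
ee_pos: [0.4376, 0.2155, 0.0191]
tcp_rot: [[-0.188, 0.982, -0.005], [0.982, 0.188, -0.002], [-0.002, -0.005, -1.0]]
force: [-0.8, -0.8, -0.7]
finger_gap: 1.002
gripper_force: 0.0
```

Emit:
servo_tool([
  {"hand":1,"linear":[0,0,0],"roll":0},
  {"hand":0,"linear":[0,0,0],"roll":0},
  {"hand":0,"linear":[0,0,0],"roll":0},
  {"hand":0,"linear":[0,0,0],"roll":0},
  {"hand":0,"linear":[0,0,0],"roll":0},
])

```text
t: 13.98
ee_pos: [0.4408, 0.2179, 0.0247]
tcp_rot: [[-0.189, 0.982, 0.003], [0.982, 0.189, 0.001], [0.001, 0.003, -1.0]]
force: [-0.0, -1.6, 7.6]
finger_gap: 0.686
gripper_force: 30.4
```

Emit:
servo_tool([
  {"hand":0,"linear":[0,0,0],"roll":0},
  {"hand":0,"linear":[0,0,0],"roll":0},
  {"hand":0,"linear":[0,0,0],"roll":0},
])

```text
t: 14.23
ee_pos: [0.4408, 0.2179, 0.0247]
tcp_rot: [[-0.189, 0.982, 0.003], [0.982, 0.189, 0.001], [0.001, 0.003, -1.0]]
force: [-1.3, -2.1, 8.4]
finger_gap: 0.683
gripper_force: 30.5
```

Emit:
servo_tool([
  {"hand":0,"linear":[0,0,-0.03],"roll":0},
  {"hand":0,"linear":[0,0,-0.1],"roll":0},
  {"hand":0,"linear":[0,0,-0.18],"roll":0},
  {"hand":0,"linear":[0,0,-0.25],"roll":0},
  {"hand":0,"linear":[0,0,-0.3],"roll":0},
])

```text
t: 14.65
ee_pos: [0.4404, 0.2178, 0.1775]
tcp_rot: [[-0.19, 0.982, 0.004], [0.982, 0.19, 0.002], [0.001, 0.005, -1.0]]
force: [0.3, 0.1, -2.2]
finger_gap: 0.683
gripper_force: 33.6
```

Emit:
servo_tool([
  {"hand":0,"linear":[0,0,0],"roll":0},
  {"hand":0,"linear":[0,0,0],"roll":0},
  {"hand":0,"linear":[0,0,0],"roll":0},
])

```text
t: 14.9
ee_pos: [0.4394, 0.2174, 0.1728]
tcp_rot: [[-0.19, 0.982, 0.0], [0.982, 0.19, 0.0], [0.0, 0.0, -1.0]]
force: [1.2, -0.3, -3.1]
finger_gap: 0.684
gripper_force: 33.6
```

```bash
python3 wr.py pot_biggest .215; python3 plan.py .657,-.132,.175,101
```

```text
pot_biggest 0.65 [255. 272.] 11253 circle [0.4393 0.2166] 0.0297 mean [0.4382 0.2231 0.2161]
at 15.0 [0.4389 0.2171 0.1719] 100.92
.657,-.132,.175,101 [-0.7683  0.296  -0.0062] roll -0.0008 mm 412
```

Emit:
servo_tool([
  {"hand":0,"linear":[-0.04,0.015,0],"roll":0},
  {"hand":0,"linear":[-0.1,0.038,0],"roll":0},
  {"hand":0,"linear":[-0.17,0.065,0],"roll":0},
  {"hand":0,"linear":[-0.24,0.092,0],"roll":0},
  {"hand":0,"linear":[-0.31,0.119,0],"roll":0},
])

```text
t: 15.42
ee_pos: [0.5273, 0.0749, 0.1718]
tcp_rot: [[-0.19, 0.982, -0.002], [0.982, 0.19, -0.0], [0.0, -0.002, -1.0]]
force: [1.2, 0.8, -1.4]
finger_gap: 0.683
gripper_force: 33.6
```

Emit:
servo_tool([
  {"hand":0,"linear":[-0.07,0.027,0],"roll":0},
  {"hand":0,"linear":[-0.14,0.054,0],"roll":0},
  {"hand":0,"linear":[-0.21,0.081,0],"roll":0},
  {"hand":0,"linear":[-0.28,0.108,0],"roll":0},
  {"hand":0,"linear":[-0.35,0.135,0],"roll":0},
])

```text
t: 15.83
ee_pos: [0.6268, -0.0843, 0.1715]
tcp_rot: [[-0.189, 0.982, -0.002], [0.982, 0.189, 0.0], [0.001, -0.002, -1.0]]
force: [0.9, 0.5, -1.9]
finger_gap: 0.687
gripper_force: 33.6
```

Emit:
servo_tool([
  {"hand":0,"linear":[-0.06,0.024,0],"roll":0},
  {"hand":0,"linear":[-0.1,0.04,0],"roll":0},
  {"hand":0,"linear":[-0.108,0.042,0.03],"roll":0},
  {"hand":0,"linear":[-0.108,0.042,0.09],"roll":0},
  {"hand":0,"linear":[-0.108,0.042,0.14],"roll":0},
])

```text
t: 16.25
ee_pos: [0.6572, -0.1322, 0.1002]
tcp_rot: [[-0.189, 0.982, -0.001], [0.982, 0.189, 0.0], [0.001, -0.001, -1.0]]
force: [-0.3, 0.3, -3.1]
finger_gap: 0.684
gripper_force: 33.6
```

Emit:
servo_tool([
  {"hand":0,"linear":[0,0,0.04],"roll":0},
  {"hand":0,"linear":[0,0,0.07],"roll":0},
  {"hand":0,"linear":[0,0,0.08],"roll":0},
  {"hand":0,"linear":[0,0,0.08],"roll":0},
  {"hand":0,"linear":[0,0,0.08],"roll":0},
])

```text
t: 16.67
ee_pos: [0.6575, -0.1315, 0.0629]
tcp_rot: [[-0.19, 0.982, -0.0], [0.982, 0.19, 0.0], [0.0, -0.0, -1.0]]
force: [0.2, -0.2, -1.2]
finger_gap: 0.686
gripper_force: 33.6
```

```bash
python3 plan.py .657,-.132,.039,101
```

```text
at 16.6667 [ 0.6575 -0.1315  0.0629] 100.93
.657,-.132,.039,101 [-0.0007 -0.0012  0.0479] roll -0.0008 mm 24
```

Emit:
servo_tool([
  {"hand":0,"linear":[-0.001,-0.001,0.02],"roll":0},
  {"hand":0,"linear":[-0.001,-0.001,0.038],"roll":0},
  {"hand":0,"linear":[-0.001,-0.001,0.047],"roll":0},
  {"hand":0,"linear":[-0.001,-0.001,0.047],"roll":0},
  {"hand":0,"linear":[-0.001,-0.001,0.047],"roll":0},
])

```text
t: 17.08
ee_pos: [0.657, -0.1321, 0.039]
tcp_rot: [[-0.19, 0.982, -0.0], [0.982, 0.19, 0.0], [0.0, -0.0, -1.0]]
force: [0.4, 0.1, -1.3]
finger_gap: 0.685
gripper_force: 33.5
```

Emit:
servo_tool([
  {"hand":0.75,"linear":[0,0,0],"roll":0},
  {"hand":0.85,"linear":[0,0,0],"roll":0},
  {"hand":0.95,"linear":[0,0,0],"roll":0},
  {"hand":0.95,"linear":[0,0,0],"roll":0},
  {"hand":0.95,"linear":[0,0,0],"roll":0},
])

```text
t: 17.5
ee_pos: [0.6573, -0.1322, 0.0394]
tcp_rot: [[-0.19, 0.982, 0.0], [0.982, 0.19, -0.0], [-0.0, 0.0, -1.0]]
force: [0.2, -0.4, -0.7]
finger_gap: 0.947
gripper_force: 0.0
```

Emit:
servo_tool([
  {"hand":0.95,"linear":[0,0,-0.04],"roll":0},
  {"hand":0.95,"linear":[0,0,-0.1],"roll":0},
  {"hand":0.95,"linear":[0,0,-0.17],"roll":0},
  {"hand":0.95,"linear":[0,0,-0.24],"roll":0},
  {"hand":0.95,"linear":[0,0,-0.27],"roll":0},
])

```text
t: 17.92
ee_pos: [0.6584, -0.1324, 0.1794]
tcp_rot: [[-0.189, 0.982, 0.005], [0.982, 0.189, -0.001], [-0.002, 0.005, -1.0]]
force: [0.9, 0.7, 0.2]
finger_gap: 0.947
gripper_force: 0.0
```

```bash
python3 wr.py pot_biggest .083;python3 wr.py pot_large .074; python3 wr.py disc_1 .014; python3 plan.py .4635,.343,.165,101
```

```text
pot_biggest 0.87 [253. 191.] 3114 circle [ 0.6578 -0.133 ] 0.0293 mean [ 0.6575 -0.1319  0.0823]
pot_large 0.97 [251.  97.] 2694 circle [ 0.6419 -0.0544] 0.0249 mean [ 0.6415 -0.0543  0.0731]
disc_1 0.72 [249. 151.] 469 circle [ 0.6565 -0.1278] 0.0331 mean [ 0.6515 -0.1102  0.0132]
disc_1 0.68 [274.  74.] 619 circle [ 0.6421 -0.0531] 0.034 mean [ 0.6437 -0.0477  0.013 ]
disc_1 0.66 [261.  31.] 1670 circle [0.6268 0.0245] 0.0339 mean [0.6311 0.0116 0.0131]
at 18.2167 [ 0.6566 -0.132   0.1729] 100.93
.4635,.343,.165,101 [ 1.006  -0.1991  0.0158] roll -0.0008 mm 513
```

Now the small pot: 513 mm away, in three calls.

Emit:
servo_tool([
  {"hand":1,"linear":[0.06,-0.012,0],"roll":0},
  {"hand":1,"linear":[0.13,-0.026,0],"roll":0},
  {"hand":1,"linear":[0.2,-0.04,0],"roll":0},
  {"hand":1,"linear":[0.28,-0.056,0],"roll":0},
  {"hand":1,"linear":[0.36,-0.071,0],"roll":0},
])

```text
t: 18.63
ee_pos: [0.5865, 0.039, 0.173]
tcp_rot: [[-0.189, 0.982, -0.002], [0.982, 0.189, -0.0], [0.0, -0.002, -1.0]]
force: [0.8, -0.2, 0.4]
finger_gap: 1.001
gripper_force: 0.0
```

Emit:
servo_tool([
  {"hand":1,"linear":[0.08,-0.016,0],"roll":0},
  {"hand":1,"linear":[0.15,-0.03,0],"roll":0},
  {"hand":1,"linear":[0.22,-0.044,0],"roll":0},
  {"hand":1,"linear":[0.29,-0.058,0],"roll":0},
  {"hand":1,"linear":[0.36,-0.071,0],"roll":0},
])

```text
t: 19.05
ee_pos: [0.5176, 0.2091, 0.1732]
tcp_rot: [[-0.19, 0.982, -0.002], [0.982, 0.19, -0.001], [-0.0, -0.002, -1.0]]
force: [0.8, 0.6, 0.5]
finger_gap: 1.002
gripper_force: 0.0
```

Emit:
servo_tool([
  {"hand":1,"linear":[0.07,-0.014,0.01],"roll":0},
  {"hand":1,"linear":[0.14,-0.028,0.016],"roll":0},
  {"hand":1,"linear":[0.2,-0.04,0.016],"roll":0},
  {"hand":1,"linear":[0.25,-0.05,0.016],"roll":0},
  {"hand":1,"linear":[0.286,-0.057,0.016],"roll":0},
])

```text
t: 19.47
ee_pos: [0.4624, 0.3446, 0.165]
tcp_rot: [[-0.191, 0.982, -0.002], [0.982, 0.191, -0.001], [-0.001, -0.002, -1.0]]
force: [0.8, -0.6, 1.2]
finger_gap: 0.998
gripper_force: 0.0
```

Emit:
servo_tool([
  {"hand":1,"linear":[0,0,0],"roll":0},
  {"hand":1,"linear":[0,0,0],"roll":0},
  {"hand":1,"linear":[0,0,0],"roll":0},
])

```text
t: 19.72
ee_pos: [0.464, 0.3422, 0.1655]
tcp_rot: [[-0.19, 0.982, -0.001], [0.982, 0.19, -0.001], [-0.001, -0.001, -1.0]]
force: [-0.4, -0.3, -0.6]
finger_gap: 1.001
gripper_force: 0.0
```

```bash
python3 wr.py pot_small .042; python3 plan.py .4635,.343,.010,101
```

```text
pot_small 0.86 [258. 178.] 685 circle [0.4647 0.3438] 0.0159 mean [0.4644 0.3452 0.0412]
at 19.8167 [0.4644 0.3419 0.1659] 100.87
.4635,.343,.010,101 [ 0.0024 -0.0014  0.3119] roll -0.0015 mm 156
```

Emit:
servo_tool([
  {"hand":1,"linear":[0.004,0.001,0.08],"roll":0},
  {"hand":1,"linear":[0.004,0.001,0.16],"roll":0},
  {"hand":1,"linear":[0.004,0.001,0.24],"roll":0},
  {"hand":1,"linear":[0.004,0.001,0.295],"roll":0},
  {"hand":1,"linear":[0.004,0.001,0.306],"roll":0},
])

```text
t: 20.23
ee_pos: [0.462, 0.3422, 0.0086]
tcp_rot: [[-0.188, 0.982, -0.005], [0.982, 0.188, -0.004], [-0.003, -0.006, -1.0]]
force: [-0.1, -0.9, -0.0]
finger_gap: 0.998
gripper_force: 0.0
```

Emit:
servo_tool([
  {"hand":1,"linear":[0,0,0],"roll":0},
  {"hand":0,"linear":[0,0,0],"roll":0},
  {"hand":0,"linear":[0,0,0],"roll":0},
  {"hand":0,"linear":[0,0,0],"roll":0},
  {"hand":0,"linear":[0,0,0],"roll":0},
])

```text
t: 20.65
ee_pos: [0.4651, 0.3455, 0.0148]
tcp_rot: [[-0.189, 0.982, 0.002], [0.982, 0.189, 0.001], [0.001, 0.002, -1.0]]
force: [0.7, 1.0, 0.0]
finger_gap: 0.452
gripper_force: 0.0
```

Emit:
servo_tool([
  {"hand":0,"linear":[0,0,0],"roll":0},
  {"hand":0,"linear":[0,0,0],"roll":0},
  {"hand":0,"linear":[0,0,0],"roll":0},
  {"hand":0,"linear":[0,0,0],"roll":0},
])

```text
t: 20.98
ee_pos: [0.465, 0.3455, 0.0146]
tcp_rot: [[-0.19, 0.982, 0.002], [0.982, 0.19, 0.001], [0.001, 0.002, -1.0]]
force: [-0.4, -1.7, 10.0]
finger_gap: 0.361
gripper_force: 29.0
```

Emit:
servo_tool([
  {"hand":0,"linear":[0,0,-0.03],"roll":0},
  {"hand":0,"linear":[0,0,-0.1],"roll":0},
  {"hand":0,"linear":[0,0,-0.18],"roll":0},
  {"hand":0,"linear":[0,0,-0.25],"roll":0},
  {"hand":0,"linear":[0,0,-0.3],"roll":0},
])

```text
t: 21.4
ee_pos: [0.4648, 0.3454, 0.1673]
tcp_rot: [[-0.19, 0.982, 0.003], [0.982, 0.19, 0.002], [0.002, 0.003, -1.0]]
force: [0.8, 0.4, -0.7]
finger_gap: 0.362
gripper_force: 30.1
```

Emit:
servo_tool([
  {"hand":0,"linear":[0,0,0],"roll":0},
  {"hand":0,"linear":[0,0,0],"roll":0},
  {"hand":0,"linear":[0,0,0],"roll":0},
])

```text
t: 21.65
ee_pos: [0.464, 0.3448, 0.1628]
tcp_rot: [[-0.19, 0.982, -0.0], [0.982, 0.19, -0.0], [-0.0, -0.0, -1.0]]
force: [-1.0, 1.2, -0.8]
finger_gap: 0.362
gripper_force: 30.1
```

```bash
python3 wr.py pot_small .187; python3 plan.py .6115,.103,.16,101
```

```text
pot_small 0.88 [255. 258.] 2885 circle [0.4644 0.3434] 0.0167 mean [0.4638 0.346  0.189 ]
at 21.75 [0.4637 0.3445 0.1621] 100.93
.6115,.103,.16,101 [-0.5304  0.1986  0.0042] roll -0.0008 mm 283
```

Emit:
servo_tool([
  {"hand":0,"linear":[-0.04,0.015,0],"roll":0},
  {"hand":0,"linear":[-0.1,0.038,0],"roll":0},
  {"hand":0,"linear":[-0.17,0.064,0],"roll":0},
  {"hand":0,"linear":[-0.24,0.09,0],"roll":0},
  {"hand":0,"linear":[-0.31,0.116,0],"roll":0},
])

```text
t: 22.17
ee_pos: [0.5506, 0.2021, 0.1622]
tcp_rot: [[-0.19, 0.982, -0.002], [0.982, 0.19, -0.001], [-0.0, -0.002, -1.0]]
force: [0.6, 0.5, -1.0]
finger_gap: 0.363
gripper_force: 30.1
```

Emit:
servo_tool([
  {"hand":0,"linear":[-0.07,0.026,0],"roll":0},
  {"hand":0,"linear":[-0.14,0.053,0],"roll":0},
  {"hand":0,"linear":[-0.19,0.072,0],"roll":0},
  {"hand":0,"linear":[-0.218,0.083,0],"roll":0},
  {"hand":0,"linear":[-0.218,0.083,0.03],"roll":0},
])

```text
t: 22.58
ee_pos: [0.6141, 0.1021, 0.1492]
tcp_rot: [[-0.187, 0.982, 0.002], [0.982, 0.187, -0.0], [-0.001, 0.002, -1.0]]
force: [0.9, 0.5, -0.4]
finger_gap: 0.362
gripper_force: 30.1
```

Emit:
servo_tool([
  {"hand":0,"linear":[0,0,0.06],"roll":0},
  {"hand":0,"linear":[0,0,0.12],"roll":0},
  {"hand":0,"linear":[0,0,0.16],"roll":0},
  {"hand":0,"linear":[0,0,0.18],"roll":0},
  {"hand":0,"linear":[0,0,0.18],"roll":0},
])

```text
t: 23.0
ee_pos: [0.6101, 0.1047, 0.0556]
tcp_rot: [[-0.19, 0.982, -0.005], [0.982, 0.19, -0.001], [0.0, -0.005, -1.0]]
force: [-0.9, 0.7, -0.3]
finger_gap: 0.362
gripper_force: 30.1
```

Emit:
servo_tool([
  {"hand":0,"linear":[0,0,0],"roll":0},
  {"hand":0,"linear":[0,0,0],"roll":0},
  {"hand":0,"linear":[0,0,0],"roll":0},
])

```text
t: 23.25
ee_pos: [0.6129, 0.1049, 0.0598]
tcp_rot: [[-0.19, 0.982, 0.002], [0.982, 0.19, 0.0], [-0.0, 0.002, -1.0]]
force: [0.5, -0.1, -0.6]
finger_gap: 0.364
gripper_force: 30.1
```

```bash
python3 plan.py .6115,.104,.029,101
```

```text
at 23.25 [0.6129 0.1049 0.0598] 100.94
.6115,.104,.029,101 [-0.0012 -0.0031  0.0616] roll -0.0007 mm 31
```

Emit:
servo_tool([
  {"hand":0,"linear":[-0.001,-0.002,0.025],"roll":0},
  {"hand":0,"linear":[-0.001,-0.002,0.048],"roll":0},
  {"hand":0,"linear":[-0.001,-0.002,0.06],"roll":0},
  {"hand":0,"linear":[-0.001,-0.002,0.06],"roll":0},
  {"hand":0,"linear":[-0.001,-0.002,0.06],"roll":0},
])

```text
t: 23.67
ee_pos: [0.6111, 0.1039, 0.0282]
tcp_rot: [[-0.189, 0.982, -0.0], [0.982, 0.189, -0.0], [0.0, -0.0, -1.0]]
force: [0.3, -0.5, -0.6]
finger_gap: 0.358
gripper_force: 31.3
```

```bash
python3 plan.py .6115,.104,.029,101
```

```text
at 23.6667 [0.6111 0.1039 0.0282] 100.92
.6115,.104,.029,101 [ 0.      0.0009 -0.0016] roll -0.0009 mm 1
```

Emit:
servo_tool([
  {"hand":0.45,"linear":[0,0,0],"roll":0},
  {"hand":0.6,"linear":[0,0,0],"roll":0},
  {"hand":0.75,"linear":[0,0,0],"roll":0},
  {"hand":0.75,"linear":[0,0,0],"roll":0},
  {"hand":0.75,"linear":[0,0,0],"roll":0},
])

```text
t: 24.08
ee_pos: [0.6111, 0.1039, 0.0284]
tcp_rot: [[-0.19, 0.982, 0.0], [0.982, 0.19, 0.0], [0.0, 0.0, -1.0]]
force: [-0.6, 0.6, -0.5]
finger_gap: 0.749
gripper_force: 0.0
```

Emit:
servo_tool([
  {"hand":0.75,"linear":[0,0,-0.04],"roll":0},
  {"hand":0.75,"linear":[0,0,-0.1],"roll":0},
  {"hand":0.75,"linear":[0,0,-0.17],"roll":0},
  {"hand":0.75,"linear":[0,0,-0.24],"roll":0},
  {"hand":0.75,"linear":[0,0,-0.3],"roll":0},
])

```text
t: 24.5
ee_pos: [0.6111, 0.1039, 0.1808]
tcp_rot: [[-0.19, 0.982, 0.001], [0.982, 0.19, 0.0], [-0.0, 0.001, -1.0]]
force: [2.0, 0.4, 0.0]
finger_gap: 0.75
gripper_force: 0.0
```

Emit:
servo_tool([
  {"hand":0.75,"linear":[0,-0.06,0],"roll":0},
  {"hand":0.75,"linear":[0,-0.12,0],"roll":0},
  {"hand":0.75,"linear":[0,-0.18,0],"roll":0},
  {"hand":0.75,"linear":[0,-0.2,0],"roll":0},
  {"hand":0.75,"linear":[0,-0.2,0],"roll":0},
])

```text
t: 24.92
ee_pos: [0.511, 0.0846, 0.179]
tcp_rot: [[-0.189, 0.982, 0.0], [0.982, 0.189, 0.0], [0.0, 0.0, -1.0]]
force: [-0.6, 1.2, 0.4]
finger_gap: 0.75
gripper_force: 0.0
```

```bash
python3 wr.py pot_small .056 ;for q in "pot_small .056" "pot_medium .065" "pot_large .074" "pot_biggest .083" "disc_1 .014" "white_bowl .054"; do python3 wr.py $q side; done; ls pics
```

```text
pot_small 0.92 [356. 180.] 735 circle [0.6109 0.1021] 0.016 mean [0.61   0.1028 0.0553]
pot_small 0.58 [221. 204.] 123 circle [0.6098 0.1021] 0.0162 mean [0.6085 0.1044 0.056 ]
pot_medium 0.76 [240. 178.] 172 circle [0.6235 0.0265] 0.021 mean [0.6219 0.0277 0.065 ]
pot_large 0.75 [251. 157.] 82 circle [ 0.6379 -0.0499] 0.0238 mean [ 0.6327 -0.0477  0.0735]
pot_biggest 0.65 [265. 136.] 155 circle [ 0.6492 -0.1293] 0.0264 mean [ 0.6474 -0.1254  0.0831]
disc_1 0.71 [225. 213.] 317 circle [0.6103 0.103 ] 0.0339 mean [0.6063 0.1095 0.0142]
disc_1 0.68 [232. 191.] 113 circle [0.6254 0.0272] 0.0319 mean [0.6205 0.0358 0.0143]
disc_1 0.48 [257. 171.] 64 circle [ 0.6229 -0.0499] 0.0263 mean [ 0.6174 -0.0464  0.0143]
white_bowl 0.67 [366. 121.] 196 circle [ 0.4336 -0.3532] 0.0518 mean [ 0.4362 -0.3572  0.054 ]
side0.png
side_disc_1_25.5.png
side_pot_biggest_25.4.png
side_pot_large_25.3.png
side_pot_medium_25.2.png
side_pot_small_25.1.png
side_white_bowl_25.6.png
top0.png
wrist_disc_1_11.9.png
wrist_disc_1_18.2.png
wrist_disc_1_4.8.png
wrist_disc_1_6.7.png
wrist_pot_biggest_13.1.png
wrist_pot_biggest_14.9.png
wrist_pot_biggest_18.0.png
wrist_pot_large_11.7.png
wrist_pot_large_18.1.png
wrist_pot_large_7.3.png
wrist_pot_large_9.1.png
wrist_pot_medium_11.8.png
wrist_pot_medium_2.1.png
wrist_pot_medium_3.9.png
wrist_pot_medium_6.6.png
wrist_pot_small_19.8.png
wrist_pot_small_21.7.png
wrist_pot_small_25.0.png
```

View pics/side_white_bowl_25.6.png

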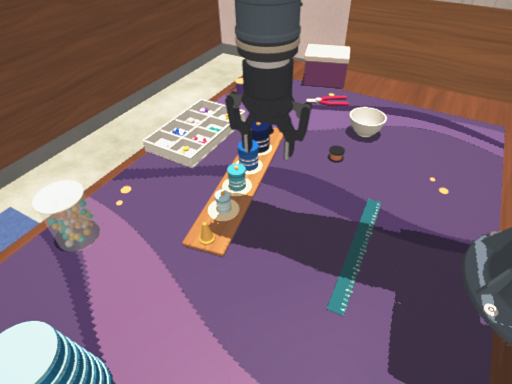

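View pics/wrist_pot_small_25.0.png

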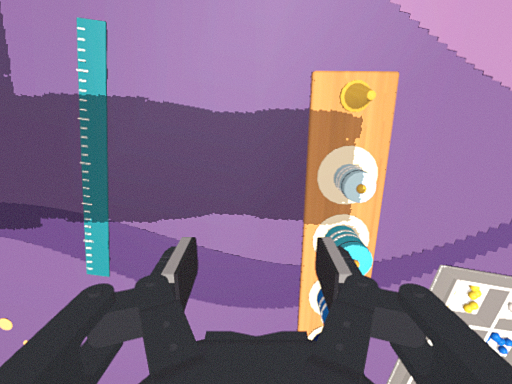

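The side view shows all four pots upright on their discs, from small (223,205) beside the brass cone to navy (262,136) at the far end. The bowl is unmoved at (367,122). The wrist view agrees: brass cone at (357,96), then small at (352,182), then medium at (350,248).

```bash
python3 -c "
from cell import manip
print(manip.finish_job())"
```

```text
the job is handed in; nothing more can be done
None
```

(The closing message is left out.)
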